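# Stop steaming, close up and start a double coffee

## Task

The espresso machine was left on steam. Press the red stop key so that the blue steam key pops up; then, in either order, turn the boiler cap clockwise until its clutch first slips and stop there, and swing the filter holder's handle fully home, square to the machine's front. When both are done, press the white two-dot key so that it stays down and the stop key pops up, without working the one-dot key, upsetting the mug under the spouts or disturbing the other things.

Things in the scene. Friction and masses are not known exactly. Their poses are not given: they have to be found in the camera images.
- espresso_machine: grey espresso machine, fixed, 250 deep x 270 wide x 240 mm to its flat deck; origin at the centre of its underside, x axis to its back (front faces -x, the robot), y to its left seen from the robot, z up. Its head (176 to 240 mm high) reaches 95 mm in front of the origin, over a drip tray. On the deck: four keys and, left of them, the boiler cap. Wall cabinets hang 0.5 m up, from x = 0.6 m on
- key_stop_top (a point): middle of the top face of the plain red STOP key. All four keys are 44 mm (machine x) by 29 mm (machine y), 33 mm apart in a row along the machine's y, 62 mm in front of its origin; their order differs from start to start. A key that is up stands 14 mm above the deck
- key_steam_top (a point): middle of the top face of the blue STEAM key with three white wavy lines; it is the one that is down at the start
- key_single_top (a point): middle of the top face of the white key with one black dot (single coffee): not to be used
- key_double_top (a point): middle of the top face of the white key with two black dots (double coffee)
- key_stop (a joint): travel of the red key in m, straight down: 0 up, 0.011 at the bottom, about 0.0088 latched (top 5 mm above the deck). A latch bar interlocks the keys: a key pressed to the bottom (about 2.5 N, 0.010 or more) stays latched when let go and on its way down throws out the key latched before
- key_steam (a joint): travel of the blue key in m, as above; latched at the start
- key_single (a joint): travel of the one-dot key in m, as above
- key_double (a joint): travel of the two-dot key in m, as above
- cap_grip (a point): middle of the black bar grip on the boiler cap, about 283 mm above the worktop; the bar is 44 mm long, 16 mm wide, 26 mm tall (13 mm up and down from here); point x axis along the bar, z up. Below it a round black skirt (45 mm across, 5 mm tall), a brass collar (53 mm) with a red mark, and a steel neck with a red mark at its front
- cap_collar (a joint): angle of the brass threaded collar in rad, growing as it is screwed down (clockwise seen from above): 1.4 is home against its seat, where it stops dead and the two red marks meet. Starts 0.5 to 1.2 rad short of home
- boiler_cap (a joint): slip of the black grip past the brass collar in rad, 0 at the start. A friction clutch joins them: below 0.18 N m they turn together (the thread takes 0.03 N m); once the collar is home the grip slips on at a steady 0.18 N m and this angle grows. A slip of 5 to 15 degrees is right; over 25 degrees is overdone
- holder_grip (a point): point on the axis of the filter holder's level, round black handle (25 mm thick), 110 mm out from the vertical axis it swings about, z about 152 mm; the handle spans 58 to 158 mm from that axis, which is at x = -50, y = +62 mm in the machine's frame. Its x axis along the handle toward the machine. At the start it points forward and to the left
- filter_holder (a joint): swing of the filter holder in rad, counter-clockwise from above, about 0.25 N m of friction: 0.9 is home against its stop with the handle straight out of the front, smaller values point to the left (as the robot sees it); starts at 0.15 to 0.45. It stays where it is left
- mug: mug, black above and white below, 82 mm wide, 97 mm tall, standing upright on the drip tray below the spouts, handle to the right; origin at the centre of its underside including the handle
- sugar_jar: bystander: sugar jar with grey lid, 64 mm wide, 110 mm tall; origin at its underside
- teaspoon: bystander: steel teaspoon lying flat, 138 mm long; origin at its underside
- lemon: bystander: lemon, 71 mm long; origin at its underside
- tumbler: bystander: plain glass tumbler, 81 mm wide, 93 mm tall; origin at its underside
- salt_box: bystander: clear box of reddish salt with a pale lid, 105 x 68 x 79 mm; origin at its underside

How it is judged:
By the outcome, as a careful person would: the job done as asked, in the order asked, and still so for the second after the job is handed in, with the robot touching nothing.
It also fails if it takes over 67 s, if anything falls off the work surface, if the arm or the gripper's body presses on something with over 40 N, if the wrist force passes 120 N, or if a joint passes its speed limit or range.

## Robot

A 6-joint arm with a two-finger parallel gripper is mounted at the origin on a cart in front of the work surface, level with it; the furniture and walls round the work are solid. World frame = base frame: x ahead of the robot, y to its left, z up, the work surface at z = 0. Lengths are in m, angles in rad, forces in N, time in s.
With the tool pointing down it reaches from about 0.25 to 0.725 m from the base axis. Payload 9.7 kg.
Tool frame: the origin (TCP) lies midway between the tips of the shut fingers; the grasp point (between the pads) lies 19 mm behind it; z points along the fingers, y is the line along which they close (so a half turn about z gives the same grasp; the last joint's range is limited). The gripper opens to 85 mm and grips with 20 to 120 N. Pads are 22 mm wide; open, the fingers measure 114 mm over their backs; the gripper's body (76 mm by 85 mm) begins 54 mm behind the grasp point. The pads swing forward as they close: fully open they stand 13 mm farther back than shut.
Start: joints at [-1.174, 0.087, 0.176, 1.66, 0, 1.571], TCP at [0.213, -0.507, 0.231] pointing down, gripper open.
Joint ranges: [-3.13, 3.13], [-0.85, 1.81], [-1.15, 1.24], [-2.2, 2.28], [-1.44, 1.52], [-3.14, 3.14]. Speed limits (rad/s): [2.22, 2.22, 2.57, 3.14, 3.14, 3.14].

## Interface

Orientations are given as a rotation vector (axis times angle).
In Python, from station import monitor, viewer, hand_in gives the robot as it stands.
- The arm moves only by the shell command python3 -m pendant 'ROWS' [OPENING]. ROWS is JSON, a list of rows, each an object of numbers: "x", "y", "z": the shift along the tool's x, y, z as a fraction of full scale; "rx", "ry", "rz": the turn, a rotation vector about the tool's x, y, z as a fraction of full scale. A call has 1 to 5 rows; each row is the pose to reach, as a shift and turn from the pose commanded when the call began, along the tool's axes at that moment; what a row does not reach only later rows make up. Full scale, the value 1, is 0.25 m for a shift and 30 degrees for a turn. A row lasts 1/8 s, in which the tool goes at most 62.5 mm and 10.7 degrees, less where a joint would pass 70% of its speed; a pose out of reach is approached as far as the arm can. A call with a number of a shift or a turn outside -1 to 1 is refused whole. A call with a gripper value outside its range is refused whole. OPENING is the opening, from -1 (shut) to 1 (fully open), set as the call begins (- or left out, the last holds). The fingers move at their own pace and stop on an object; the grip force is fixed at half the most. Time passes only in rows, so rows that repeat a pose let the fingers close. It gives the time, the measured TCP pose, the force, the opening and the grip force at its end, in the units of the state.
- monitor.read_state(): the state, without advancing time (a new reading comes with each control period).
- viewer.camera(name): name is "side" or "top" or "wrist"; returns a dict with "pixels" (400x640x3 uint8, blue, green, red), "fx", "fy", "cx", "cy" (pixels), "position" and "orientation" of the camera in the world. Camera axes: x right, y down, z forward; pixel columns grow to the right and rows downward; lengths in m; the calibration is good to about 2 mm. A picture is of the moment at which its call begins. There is no depth.
- hand_in(): hands the job in; it is judged then, once.
The state is a dict: "time": time; "joints": joint angles; "qvel": joint speeds; "tau": joint torques, N m; "tcp_pos": TCP position; "ee_rot": TCP orientation; "force": force on the tool from outside, world axes, zero at the start; "moment": the same for the moment, N m; "gripper_width": finger opening in m; "grip_force": force on a finger pad.
Only numpy, scipy, OpenCV 4.12 (cv2) and the standard library are available. Lean on these libraries where they do the work, as an engineer would, in place of code of your own. Each camera call takes 0.05 s, during which the arm holds its last target. There are 200 camera calls.

## Working session

There is one attempt and no reset: what is moved stays moved. The work goes in short steps, Python scripts to look and compute and a shell command to move; the robot and the scene stay as the last step left them, time stands still between calls to the robot, and variables do not carry over. Pictures are saved under pics/ and viewed, at most 10 in all, crops included, and the job is handed in when it is done.

```bash
mkdir -p pics; python3 - <<'E'
from station import monitor, viewer
import cv2, numpy as np, pickle
s=monitor.read_state(); print({k:np.round(v,3).tolist() for k,v in s.items()})
d={}
for n in("top","side"):
    c=viewer.camera(n); d[n]=c; cv2.imwrite(f"pics/{n}0.png",c["pixels"]); print(n,{k:np.round(c[k],4).tolist() for k in c if k!="pixels"})
pickle.dump(d,open("c0.pkl","wb"))
E
```

```text
{'time': 0.0, 'joints': [-1.174, 0.087, 0.175, 1.66, -0.0, 1.571], 'qvel': [0.001, 0.002, 0.0, 0.001, 0.0, 0.001], 'tau': [-0.002, -52.038, 46.481, 0.016, -0.0, 0.0], 'tcp_pos': [0.212, -0.507, 0.231], 'ee_rot': [-3.079, -0.619, 0.001], 'force': [0.264, -0.196, 0.108], 'moment': [-0.015, -0.014, 0.032], 'grip_force': 0.0, 'gripper_width': 0.085}
top {'fx': 396.243, 'fy': 396.243, 'cx': 322.704, 'cy': 198.1292, 'position': [0.2945, -0.0828, 1.5296], 'orientation': [-2.1236, 2.1452, -0.2027]}
side {'fx': 395.3215, 'fy': 395.3215, 'cx': 323.5043, 'cy': 202.5964, 'position': [-0.6795, -0.3128, 1.3106], 'orientation': [-1.8679, 1.5444, -0.6984]}
```

View pics/top0.png

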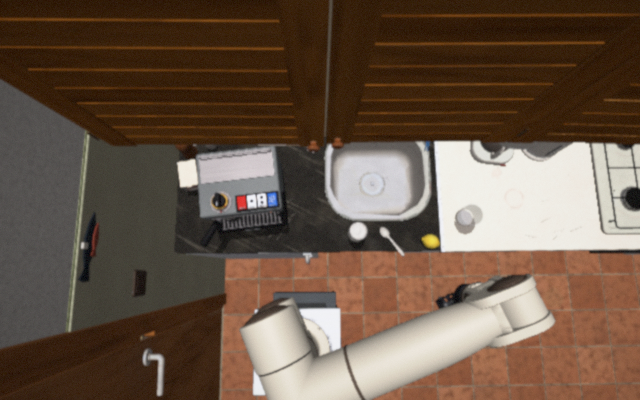

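View pics/side0.png

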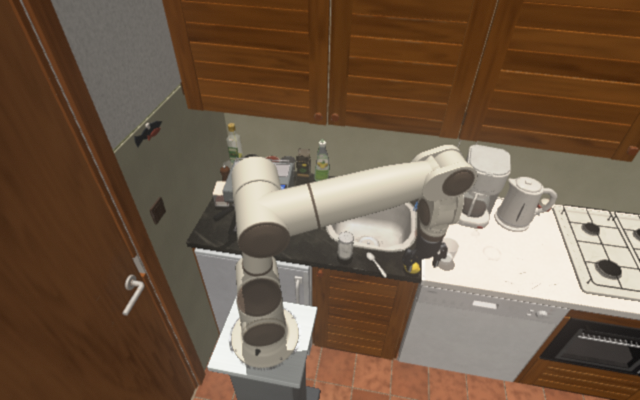

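The top view shows the machine at about (240,185): cap at (220,200), and keys from (242,202) to (272,199), red, white, white and blue. The handle points front-left at (210,235). I'll zoom in on it.

```bash
python3 - <<'E'
import cv2,pickle
d=pickle.load(open("c0.pkl","rb"))
p=d["top"]["pixels"][140:260,170:300]
cv2.imwrite("pics/crop0.png",cv2.resize(p,None,fx=5,fy=5,interpolation=cv2.INTER_CUBIC)[:600,:650])
E
```

```text
(no output)
```

View pics/crop0.png

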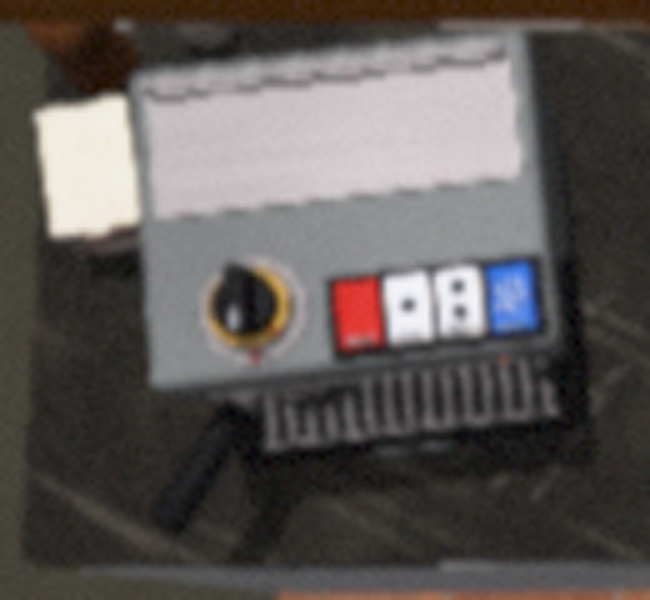

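```bash
cat > h.py <<'E'
import numpy as np, cv2
from scipy.spatial.transform import Rotation as R
def ray(c,u,v,z):
    d=R.from_rotvec(c["orientation"]).apply([(u-c["cx"])/c["fx"],(v-c["cy"])/c["fy"],1]); p=np.array(c["position"])
    return p+d*(z-p[2])/d[2]
def proj(c,P):
    q=R.from_rotvec(c["orientation"]).inv().apply(np.atleast_2d(P)-c["position"])
    return np.c_[q[:,0]/q[:,2]*c["fx"]+c["cx"],q[:,1]/q[:,2]*c["fy"]+c["cy"]]
def totool(s,P,):  # world delta -> tool fraction
    return R.from_rotvec(s["ee_rot"]).inv().apply(np.array(P)-s["tcp_pos"])/.25
E
python3 - <<'E'
from h import *; import pickle
c=pickle.load(open("c0.pkl","rb"))["top"]
f=lambda u,v,z: ray(c,170+u/5-.4,140+v/5-.4,z)
for n,u,v,z in [("red",358,313,.254),("one",409,305,.254),("two",460,300,.254),("blue",512,297,.245),("FL",152,387,.24),("FR",556,348,.24),("BL",130,72,.24),("BR",525,33,.24),("collar",248,305,.26),("grip",240,300,.296),("neckmark",255,358,.25),("hnear",228,415,.1645),("hfar",170,520,.158)]: print(n,f(u,v,z).round(4))
E
```

```text
red [0.5115 0.1656 0.254 ]
one [0.5165 0.1326 0.254 ]
two [0.5195 0.0994 0.254 ]
blue [0.5228 0.0666 0.245 ]
FL [0.4661 0.3014 0.24  ]
FR [0.4894 0.0379 0.24  ]
BL [0.6796 0.3253 0.24  ]
BR [0.7049 0.0605 0.24  ]
collar [0.5164 0.2357 0.26  ]
grip [0.5134 0.2318 0.296 ]
neckmark [0.4831 0.2325 0.25  ]
hnear [0.4562 0.2708 0.1645]
hfar [0.3848 0.3095 0.158 ]
```

```bash
cat >> h.py <<'E'
def plan(s,P,yaw):  # yaw of tool y axis, tool down; P TCP. prints shift fraction & turn fraction (30deg) options
    r=R.from_rotvec(s["ee_rot"]); M=r.as_matrix()
    y=np.array([np.cos(yaw),np.sin(yaw),0]);out=[]
    for sg in(1,-1):
        T=np.c_[np.cross(sg*y,[0,0,-1]),sg*y,[0,0,-1]]
        out.append(((r.inv()*R.from_matrix(T)).as_rotvec()/np.radians(30)).round(4))
    return totool(s,P).round(4),out
E
python3 - <<'E'
from h import *; from station import monitor
s=monitor.read_state(); print(R.from_rotvec(s["ee_rot"]).as_matrix().round(3)); print(plan(s,[.45,.15,.40],.1))
E
```

```text
[[ 0.922  0.386 -0.   ]
 [ 0.386 -0.922  0.001]
 [ 0.    -0.001 -1.   ]]
(array([ 1.892 , -2.0577, -0.6749]), [array([-2.0000e-03, -1.5000e-03, -2.4332e+00]), array([-1.6000e-03,  2.2000e-03,  3.5668e+00])])
```

```bash

python3 -m pendant '[{"x":0.63,"y":-0.686,"z":-0.225,"rz":-0.81},{"x":0.63,"y":-0.686,"z":-0.225,"rz":-0.81},{"x":0.63,"y":-0.686,"z":-0.225,"rz":-0.81},{"x":0.63,"y":-0.686,"z":-0.225,"rz":-0.81},{"x":0.63,"y":-0.686,"z":-0.225,"rz":-0.81}]' -1
python3 -m pendant '[{"x":0.857,"y":-0.365,"z":-0.225,"rz":-0.81},{"x":0.857,"y":-0.365,"z":-0.225,"rz":-0.81},{"x":0.857,"y":-0.365,"z":-0.225,"rz":-0.81},{"x":0.857,"y":-0.365,"z":-0.225,"rz":-0.81},{"x":0.857,"y":-0.365,"z":-0.225,"rz":-0.81}]'
python3 -m pendant '[{"x":0.931,"y":0.02,"z":-0.225,"rz":-0.81},{"x":0.931,"y":0.02,"z":-0.225,"rz":-0.81},{"x":0.931,"y":0.02,"z":-0.225,"rz":-0.81},{"x":0.931,"y":0.02,"z":-0.225,"rz":-0.81},{"x":0.931,"y":0.02,"z":-0.225,"rz":-0.81}]'
python3 - <<'E'
from h import *; from station import monitor,viewer
import pickle
s=monitor.read_state(); c=viewer.camera("wrist"); pickle.dump((s,c),open("w1.pkl","wb"))
cv2.imwrite("pics/w1.png",c["pixels"]); print(s["joints"],{k:np.round(c[k],4) for k in c if k!="pixels"}); print(plan(s,[.45,.15,.40],.1))
E
```

```text
[-1.17400776e+00  8.74183461e-02  1.75214045e-01  1.65981318e+00
  1.82321167e-05  1.57079553e+00] {'fx': np.float64(308.2801), 'fy': np.float64(308.2801), 'cx': np.float64(316.8196), 'cy': np.float64(196.3966), 'position': array([ 0.2909, -0.4747,  0.3736]), 'orientation': array([ 2.3765, -1.5781, -0.266 ])}
(array([ 1.892 , -2.0577, -0.6749]), [array([-2.0000e-03, -1.5000e-03, -2.4332e+00]), array([-1.6000e-03,  2.2000e-03,  3.5668e+00])])invalid input at $[0]: expected keys x, y, z, rx, ry, rz
invalid input at $[0]: expected keys x, y, z, rx, ry, rz
invalid input at $[0]: expected keys x, y, z, rx, ry, rz
```

View pics/w1.png

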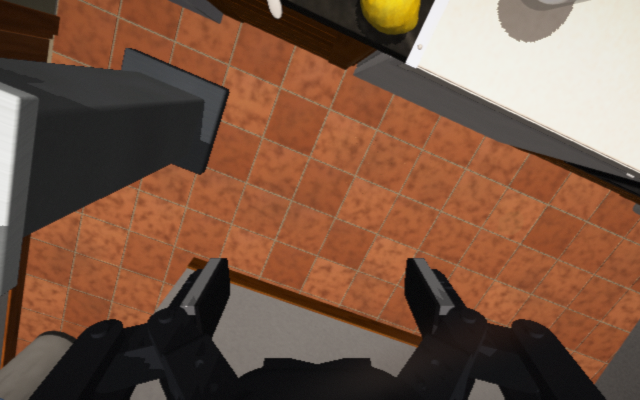

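```bash

python3 -m pendant '[{"x":0.63,"y":-0.686,"z":-0.225,"rx":0,"ry":0,"rz":-0.81},{"x":0.63,"y":-0.686,"z":-0.225,"rx":0,"ry":0,"rz":-0.81},{"x":0.63,"y":-0.686,"z":-0.225,"rx":0,"ry":0,"rz":-0.81},{"x":0.63,"y":-0.686,"z":-0.225,"rx":0,"ry":0,"rz":-0.81},{"x":0.63,"y":-0.686,"z":-0.225,"rx":0,"ry":0,"rz":-0.81}]' -1
python3 -m pendant '[{"x":0.857,"y":-0.365,"z":-0.225,"rx":0,"ry":0,"rz":-0.81},{"x":0.857,"y":-0.365,"z":-0.225,"rx":0,"ry":0,"rz":-0.81},{"x":0.857,"y":-0.365,"z":-0.225,"rx":0,"ry":0,"rz":-0.81},{"x":0.857,"y":-0.365,"z":-0.225,"rx":0,"ry":0,"rz":-0.81},{"x":0.857,"y":-0.365,"z":-0.225,"rx":0,"ry":0,"rz":-0.81}]'
python3 -m pendant '[{"x":0.931,"y":0.02,"z":-0.225,"rx":0,"ry":0,"rz":-0.81},{"x":0.931,"y":0.02,"z":-0.225,"rx":0,"ry":0,"rz":-0.81},{"x":0.931,"y":0.02,"z":-0.225,"rx":0,"ry":0,"rz":-0.81},{"x":0.931,"y":0.02,"z":-0.225,"rx":0,"ry":0,"rz":-0.81},{"x":0.931,"y":0.02,"z":-0.225,"rx":0,"ry":0,"rz":-0.81}]'
python3 - <<'E'
from h import *; from station import monitor,viewer
import pickle
s=monitor.read_state(); c=viewer.camera("wrist"); pickle.dump((s,c),open("w1.pkl","wb"))
cv2.imwrite("pics/w2.png",c["pixels"]); print(s["joints"],s["tcp_pos"]); print(plan(s,[.45,.15,.40],.1))
E
```

```text
time: 0.78
tcp_pos: [0.2925, -0.2861, 0.2889]
ee_rot: [2.876, 1.258, 0.002]
force: [-0.1, 0.3, -0.1]
gripper_width: 0.0001
grip_force: 0.0
time: 1.4
tcp_pos: [0.3719, -0.0673, 0.3439]
ee_rot: [-2.548, -1.838, -0.0]
force: [0.3, -0.7, -0.4]
gripper_width: 0.0
grip_force: 0.0
time: 2.02
tcp_pos: [0.4518, 0.151, 0.3984]
ee_rot: [-2.106, -2.329, 0.004]
force: [0.7, -0.1, -0.5]
gripper_width: -0.0
grip_force: 0.0
[ 3.22553515e-01  4.86448897e-02  4.76454434e-01  2.00118381e+00
 -5.47870315e-05  1.79297780e+00] [0.45182505 0.1509951  0.39839013]
(array([-0.0032, -0.0077, -0.0064]), [array([-0.0048,  0.0012,  0.0007]), array([-1.9000e-03, -7.5000e-03, -5.9993e+00])])
```

View pics/w2.png

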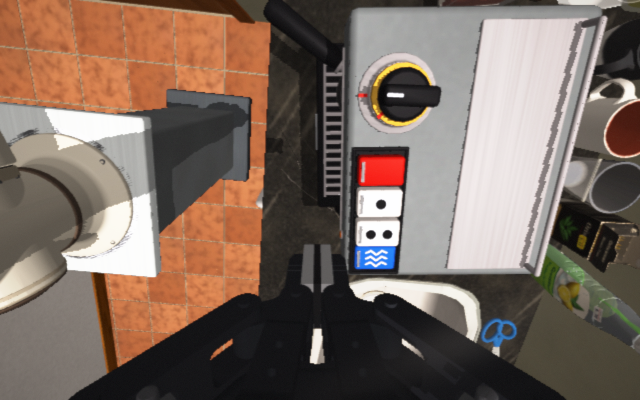

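```bash
python3 - <<'E'
from h import *; import pickle
s,c=pickle.load(open("w1.pkl","rb"))
p=c["pixels"]; cv2.imwrite("pics/capz.png",cv2.resize(np.hstack([p[45:145,345:455],p[145:275,345:455][:100]]),None,fx=3.6,fy=3.6,interpolation=cv2.INTER_CUBIC)[:600,:800])
hsv=cv2.cvtColor(p,cv2.COLOR_BGR2HSV)
def blob(m):
    n,l,st,ce=cv2.connectedComponentsWithStats(m.astype(np.uint8)); return [(st[i].tolist(),ce[i].round(1).tolist()) for i in range(1,n) if st[i,4]>8]
H,S,V=cv2.split(hsv.astype(int)); roi=np.zeros(H.shape,bool); roi[40:280,345:460]=1
print("red",blob(roi&((H<6)|(H>174))&(S>150)&(V>80)))
print("blue",blob(roi&(H>100)&(H<125)&(S>120)&(V>100)))
print("white",blob(roi&(S<40)&(V>200)&(np.arange(640)<410)))
for n,u,v,z in [("red",382,170,.254),("one",380,204,.254),("two",378,234,.254),("blue",376,258,.245),("bar0",385,96,.296),("bar1",440,97,.296),("FL",349,13,.24),("FR",350,275,.24),("BR",541,276,.24),("hend",276,8,.152),("hnear",335,50,.152)]: print(n,ray(c,u,v,z).round(4))
E
```

```text
red [([358, 94, 9, 3, 27], [362.0, 95.0]), ([377, 112, 6, 7, 19], [379.5, 115.3]), ([358, 154, 48, 32, 1369], [381.9, 169.7])]
blue [([354, 246, 42, 23, 661], [375.2, 256.8])]
white [([362, 53, 48, 33, 354], [384.6, 63.7]), ([387, 93, 17, 4, 61], [394.8, 94.6]), ([361, 103, 7, 8, 26], [363.6, 107.2]), ([365, 114, 13, 10, 49], [370.3, 118.8]), ([374, 125, 36, 8, 156], [393.1, 128.9]), ([358, 190, 45, 27, 1057], [379.7, 202.8]), ([357, 220, 43, 26, 878], [378.0, 232.6]), ([366, 250, 21, 5, 41], [376.1, 251.9]), ([365, 256, 22, 5, 45], [375.7, 257.7]), ([365, 262, 21, 5, 41], [375.4, 263.5])]
red [0.5131 0.1688 0.254 ]
one [0.5171 0.1343 0.254 ]
two [0.5206 0.1016 0.254 ]
blue [0.5256 0.0686 0.245 ]
bar0 [0.4956 0.2355 0.296 ]
bar1 [0.537 0.239 0.296]
FL [0.4648 0.2994 0.24  ]
FR [0.5013 0.0411 0.24  ]
BR [0.7165 0.0622 0.24  ]
hend [0.3899 0.3149 0.152 ]
hnear [0.4597 0.2797 0.152 ]
```

View pics/capz.png

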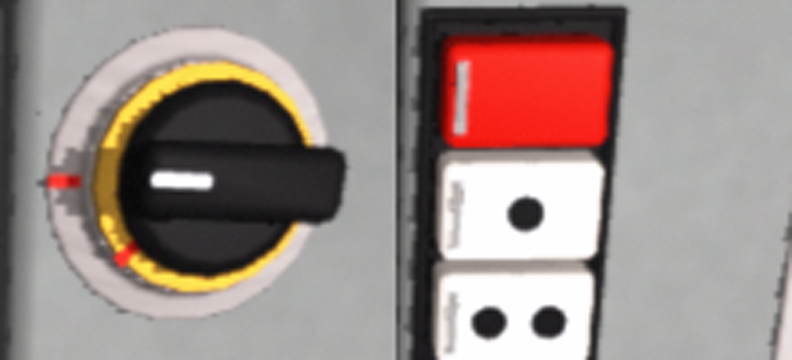

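```bash
python3 - <<'E'
from h import *; from station import monitor; import pickle
s,c=pickle.load(open("w1.pkl","rb"))
print(plan(monitor.read_state(),[.5125,.168,.266],.1))
C=np.array([.5163,.2373])
for z in(.258,.262,.265):
  a=ray(c,379.5,115.3,z)[:2]-C; print(z,a,np.hypot(*a),np.degrees(np.arctan2(-a[1],-a[0])))
for z in(.245,.25,.258):
  a=ray(c,362,95,z)[:2]-C; print(z,a,np.degrees(np.arctan2(-a[1],-a[0])))
E
```

```text
(array([0.0494, 0.2525, 0.5303]), [array([-0.0041,  0.0017, -0.0014]), array([2.7000e-03, 6.5000e-03, 5.9986e+00])])
0.258 [-0.01487731 -0.01831543] 0.023596385256488966 50.913642116434865
0.262 [-0.01567926 -0.01809182] 0.02394061552188899 49.086180338149475
0.265 [-0.01628073 -0.0179241 ] 0.024214366921774998 47.750668892167404
0.245 [-0.03116458 -0.00291617] 5.345792435926908
0.25 [-0.03184817 -0.0029088 ] 5.218530506623912
0.258 [-0.03294192 -0.00289699] 5.025799564755102
```

```bash

python3 -m pendant '[{"x":0.05,"y":0.252,"z":0.25,"rx":0,"ry":0,"rz":0},{"x":0.05,"y":0.252,"z":0.53,"rx":0,"ry":0,"rz":0},{"x":0.05,"y":0.252,"z":0.53,"rx":0,"ry":0,"rz":0},{"x":0.05,"y":0.252,"z":0.53,"rx":0,"ry":0,"rz":0}]'
python3 -m pendant '[{"x":0,"y":0,"z":0.04,"rx":0,"ry":0,"rz":0},{"x":0,"y":0,"z":0.07,"rx":0,"ry":0,"rz":0},{"x":0,"y":0,"z":0.085,"rx":0,"ry":0,"rz":0},{"x":0,"y":0,"z":0.096,"rx":0,"ry":0,"rz":0},{"x":0,"y":0,"z":0.096,"rx":0,"ry":0,"rz":0}]'
```

```text
time: 2.58
tcp_pos: [0.5109, 0.1659, 0.2652]
ee_rot: [-2.111, -2.324, 0.006]
force: [-0.1, -0.9, 1.3]
gripper_width: -0.0002
grip_force: 0.0
time: 3.2
tcp_pos: [0.5116, 0.1683, 0.2438]
ee_rot: [2.109, 2.328, 0.001]
force: [0.7, -1.8, 2.4]
gripper_width: 0.0
grip_force: 1.1
```

```bash

python3 -m pendant '[{"x":0,"y":0,"z":0.006,"rx":0,"ry":0,"rz":0},{"x":0,"y":0,"z":0.01,"rx":0,"ry":0,"rz":0},{"x":0,"y":0,"z":0.01,"rx":0,"ry":0,"rz":0}]'
```

```text
time: 3.58
tcp_pos: [0.5117, 0.1683, 0.2428]
ee_rot: [2.109, 2.327, 0.003]
force: [-1.1, -1.9, 12.3]
gripper_width: 0.0001
grip_force: 6.2
```

```bash

python3 -m pendant '[{"x":0,"y":0,"z":-0.2,"rx":0,"ry":0,"rz":0},{"x":-0.06,"y":-0.24,"z":-0.45,"rx":0,"ry":0,"rz":0},{"x":-0.06,"y":-0.24,"z":-0.62,"rx":0,"ry":0,"rz":0},{"x":-0.06,"y":-0.24,"z":-0.62,"rx":0,"ry":0,"rz":0}]' -0.1
cat > keys.py <<'E'
from h import *; from station import monitor,viewer
s=monitor.read_state(); c=viewer.camera("wrist"); p=c["pixels"]; cv2.imwrite("pics/last.png",p)
H,S,V=cv2.split(cv2.cvtColor(p,cv2.COLOR_BGR2HSV).astype(int))
K=proj(c,[[.5125,.168,.25],[.517,.1345,.25],[.520,.101,.25],[.5245,.068,.25]])
for n,k in zip(("red","one","two","blue"),K):
    m={"red":((H<6)|(H>174))&(S>150)&(V>80),"blue":(H>100)&(H<125)&(S>120)&(V>100)}.get(n,(S<40)&(V>185)).astype(np.uint8)
    m=cv2.morphologyEx(m,cv2.MORPH_CLOSE,np.ones((9,9)))if n=="blue" else m
    N,l,st,ce=cv2.connectedComponentsWithStats(m)
    i=[j for j in range(1,N) if st[j,4]>200 and np.hypot(*(ce[j]-k))<20]
    print(n,k.round(1),[(st[j].tolist(),ce[j].round(1).tolist(),"len44@.254: %.1f"%(44*np.linalg.norm(ray(c,st[j,0],ce[j,1],.254)-ray(c,st[j,0]+st[j,2],ce[j,1],.254))/.044)) for j in i])
E
python3 keys.py; python3 - <<'E'
from h import *; from station import monitor
s=monitor.read_state(); print(s["joints"].round(2),s["tcp_pos"],plan(s,[.5163,.2373,.33],.085+np.pi/2))
E
```

```text
time: 4.08
tcp_pos: [0.4525, 0.1474, 0.4009]
ee_rot: [2.107, 2.326, 0.01]
force: [1.1, 0.5, -0.3]
gripper_width: 0.0381
grip_force: 0.0
red [378.2 165.7] [([355, 150, 46, 30, 1244], [378.3, 164.4], 'len44@.254: 44.3')]
one [377.2 198.3] [([356, 185, 44, 28, 1104], [377.3, 198.5], 'len44@.254: 44.0')]
two [374.8 228.6] [([355, 216, 43, 26, 925], [375.7, 228.3], 'len44@.254: 44.4')]
blue [374.  256.7] [([354, 242, 42, 27, 486], [382.5, 251.2], 'len44@.254: 44.6')]
[0.31 0.04 0.47 1.99 0.   1.79] [0.4532311 0.1476555 0.3981204] (array([0.3317, 0.2853, 0.274 ]), [array([ 0.0075,  0.0038, -2.9741]), array([ 0.0038, -0.0075,  3.0258])])
```

```bash

python3 -m pendant '[{"x":0.33,"y":0.285,"z":0,"rx":0,"ry":0,"rz":-0.99},{"x":0.33,"y":0.285,"z":0,"rx":0,"ry":0,"rz":-0.99},{"x":0.33,"y":0.285,"z":0,"rx":0,"ry":0,"rz":-0.99}]'
python3 -m pendant '[{"x":0,"y":0,"z":0.1,"rx":0,"ry":0,"rz":-0.99},{"x":0,"y":0,"z":0.1,"rx":0,"ry":0,"rz":-0.99},{"x":0,"y":0,"z":0.1,"rx":0,"ry":0,"rz":-0.99}]'
python3 -m pendant '[{"x":0,"y":0,"z":0.17,"rx":0,"ry":0,"rz":-0.99},{"x":0,"y":0,"z":0.17,"rx":0,"ry":0,"rz":-0.99},{"x":0,"y":0,"z":0.17,"rx":0,"ry":0,"rz":-0.99},{"x":0,"y":0,"z":0.17,"rx":0,"ry":0,"rz":-0.99}]'
python3 - <<'E'
from h import *; from station import monitor,viewer
s=monitor.read_state(); print(s["joints"].round(2),s["tcp_pos"],s["moment"],plan(s,[.5163,.2373,.277],.085+np.pi/2))
c=viewer.camera("wrist"); cv2.imwrite("pics/w3.png",c["pixels"])
print(proj(c,[[.4975,.2355,.296],[.538,.239,.296],[.5163,.2373,.296]]))
E
```

```text
time: 4.5
tcp_pos: [0.518, 0.2394, 0.3907]
ee_rot: [-1.43, -2.792, 0.009]
force: [-0.6, -0.4, -0.2]
gripper_width: 0.0383
grip_force: 0.0
time: 4.88
tcp_pos: [0.516, 0.2368, 0.3687]
ee_rot: [-0.67, -3.066, 0.003]
force: [1.1, 1.0, 1.1]
gripper_width: 0.0386
grip_force: 0.0
time: 5.38
tcp_pos: [0.516, 0.2367, 0.3268]
ee_rot: [0.128, -3.137, 0.001]
force: [-0.2, 0.3, -0.6]
gripper_width: 0.0385
grip_force: 0.0
[0.43 0.2  0.49 1.87 0.   0.35] [0.51597403 0.23666851 0.32683077] [0.02534211 0.00529678 0.02736612] (array([-0.002 ,  0.0025,  0.1993]), [array([-0.0013, -0.0047, -0.0062]), array([-7.4000e-03,  2.1000e-03,  5.9938e+00])])
[[317.44753553 204.30885039]
 [317.58922516 263.54064786]
 [317.79695744 232.83450237]]
```

View pics/w3.png

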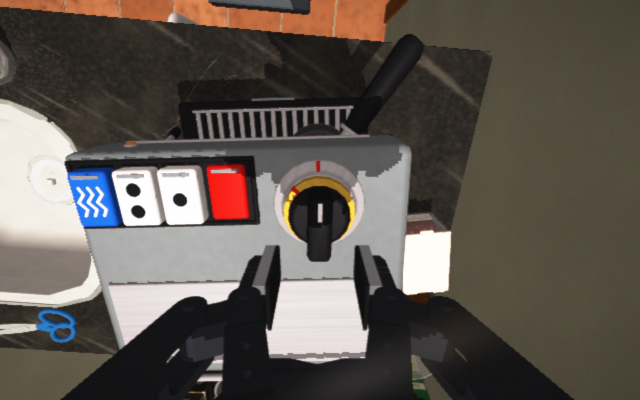

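```bash

python3 -m pendant '[{"x":0,"y":0,"z":0.1,"rx":0,"ry":0,"rz":0},{"x":0,"y":0,"z":0.203,"rx":0,"ry":0,"rz":0},{"x":0,"y":0,"z":0.203,"rx":0,"ry":0,"rz":0}]'
python3 -m pendant '[{"x":0,"y":0,"z":0,"rx":0,"ry":0,"rz":0},{"x":0,"y":0,"z":0,"rx":0,"ry":0,"rz":0},{"x":0,"y":0,"z":0,"rx":0,"ry":0,"rz":0},{"x":0,"y":0,"z":0,"rx":0,"ry":0,"rz":0}]' -1
cat > st.py <<'E'
from station import monitor; from scipy.spatial.transform import Rotation as R; import numpy as np
s=monitor.read_state(); y=R.from_rotvec(s["ee_rot"]).as_matrix()[:,1]
print("yaw",np.degrees(np.arctan2(y[1],y[0])).round(2),"F",s["force"].round(2),"M",s["moment"].round(3),"tcp",s["tcp_pos"].round(4),"tau6",s["tau"][5].round(3),"j",s["joints"].round(3))
E
python3 st.py
```

```text
time: 5.8
tcp_pos: [0.5154, 0.2363, 0.2756]
ee_rot: [0.126, -3.135, 0.002]
force: [-0.4, -0.4, 0.3]
gripper_width: 0.0384
grip_force: 0.0
time: 6.3
tcp_pos: [0.5161, 0.2376, 0.2792]
ee_rot: [-0.13, 3.138, 0.004]
force: [-3.4, 5.4, 1.3]
gripper_width: 0.014
grip_force: 60.0
yaw 94.73 F [-3.4   5.38  1.27] M [ 0.898  0.398 -0.094] tcp [0.5161 0.2376 0.2792] tau6 -0.027 j [0.431 0.154 0.344 1.759 0.002 0.348]
```

```bash

python3 -m pendant '[{"x":0,"y":0,"z":0,"rx":0,"ry":0,"rz":0.25},{"x":0,"y":0,"z":0,"rx":0,"ry":0,"rz":0.45},{"x":0,"y":0,"z":0,"rx":0,"ry":0,"rz":0.65},{"x":0,"y":0,"z":0,"rx":0,"ry":0,"rz":0.65}]'
python3 st.py
python3 -m pendant '[{"x":0,"y":0,"z":0,"rx":0,"ry":0,"rz":0.2},{"x":0,"y":0,"z":0,"rx":0,"ry":0,"rz":0.4},{"x":0,"y":0,"z":0,"rx":0,"ry":0,"rz":0.4}]'
python3 st.py
```

```text
time: 6.8
tcp_pos: [0.516, 0.2378, 0.2792]
ee_rot: [0.406, 3.115, 0.005]
force: [-2.2, 6.2, 0.6]
gripper_width: 0.0148
grip_force: 59.9
yaw 75.15 F [-2.19  6.18  0.55] M [ 1.006  0.529 -0.103] tcp [0.516  0.2378 0.2792] tau6 0.657 j [0.431 0.154 0.344 1.759 0.002 0.69 ]
time: 7.18
tcp_pos: [0.5159, 0.2378, 0.2792]
ee_rot: [0.729, 3.056, 0.005]
force: [-1.4, 6.4, 0.3]
gripper_width: 0.0149
grip_force: 59.9
yaw 63.15 F [-1.38  6.39  0.27] M [1.096 0.613 0.025] tcp [0.5159 0.2378 0.2792] tau6 0.656 j [0.431 0.154 0.344 1.759 0.002 0.899]
```

```bash

for i in 1 2 3; do python3 -m pendant '[{"x":0,"y":0,"z":0,"rx":0,"ry":0,"rz":0.05},{"x":0,"y":0,"z":0,"rx":0,"ry":0,"rz":0.1},{"x":0,"y":0,"z":0,"rx":0,"ry":0,"rz":0.1}]' >/dev/null
python3 st.py; done
```

```text
yaw 60.22 F [-3.09  6.62  1.53] M [1.162 0.617 0.014] tcp [0.5159 0.2379 0.2792] tau6 0.14 j [0.431 0.154 0.344 1.759 0.002 0.951]
yaw 57.22 F [-2.21  6.39  0.96] M [ 1.208  0.581 -0.063] tcp [0.5159 0.2379 0.2792] tau6 0.14 j [0.431 0.154 0.344 1.759 0.002 1.003]
yaw 54.22 F [-2.97  5.69  0.65] M [ 1.142  0.612 -0.02 ] tcp [0.5159 0.2379 0.2792] tau6 0.14 j [0.431 0.154 0.344 1.759 0.002 1.055]
```

```bash

for i in 1 2; do python3 -m pendant '[{"x":0,"y":0,"z":0,"rx":0,"ry":0,"rz":0.05},{"x":0,"y":0,"z":0,"rx":0,"ry":0,"rz":0.1},{"x":0,"y":0,"z":0,"rx":0,"ry":0,"rz":0.1}]' >/dev/null
python3 st.py; done
```

```text
yaw 51.22 F [-2.64  6.28  0.3 ] M [1.212 0.623 0.003] tcp [0.5159 0.2379 0.2792] tau6 0.14 j [0.431 0.154 0.344 1.759 0.003 1.108]
yaw 48.24 F [-2.04  6.23  0.81] M [1.181 0.605 0.033] tcp [0.5159 0.238  0.2792] tau6 0.237 j [0.431 0.154 0.344 1.759 0.003 1.16 ]
```

```bash

for i in 1 2; do python3 -m pendant '[{"x":0,"y":0,"z":0,"rx":0,"ry":0,"rz":0.05},{"x":0,"y":0,"z":0,"rx":0,"ry":0,"rz":0.1},{"x":0,"y":0,"z":0,"rx":0,"ry":0,"rz":0.1}]' >/dev/null
python3 st.py; done
```

```text
yaw 45.24 F [-2.46  6.74  1.43] M [1.256 0.609 0.077] tcp [0.5159 0.238  0.2792] tau6 0.237 j [0.431 0.154 0.344 1.759 0.003 1.212]
yaw 42.24 F [-2.71  6.39  0.78] M [1.295 0.663 0.046] tcp [0.516  0.238  0.2792] tau6 0.237 j [0.431 0.154 0.344 1.759 0.003 1.264]
```

```bash

python3 -m pendant '[{"x":0,"y":0,"z":0,"rx":0,"ry":0,"rz":0.04},{"x":0,"y":0,"z":0,"rx":0,"ry":0,"rz":0.08},{"x":0,"y":0,"z":0,"rx":0,"ry":0,"rz":0.08}]' >/dev/null
python3 st.py
python3 -m pendant '[{"x":0,"y":0,"z":0,"rx":0,"ry":0,"rz":0},{"x":0,"y":0,"z":0,"rx":0,"ry":0,"rz":0},{"x":0,"y":0,"z":0,"rx":0,"ry":0,"rz":0}]' -0.1
python3 -m pendant '[{"x":0,"y":0,"z":-0.1,"rx":0,"ry":0,"rz":0},{"x":0,"y":0,"z":-0.3,"rx":0,"ry":0,"rz":0},{"x":0,"y":0,"z":-0.4,"rx":0,"ry":0,"rz":0},{"x":0,"y":0,"z":-0.4,"rx":0,"ry":0,"rz":0}]'
python3 st.py
python3 - <<'E'
from h import *; from station import monitor,viewer
s=monitor.read_state()
c=viewer.camera("wrist"); q=c["pixels"]
u=proj(c,[.516,.2375,.265])[0].astype(int);print(u)
u=np.clip(u,60,[580,340])
q=q[u[1]-60:u[1]+60,u[0]-60:u[0]+60]
cv2.imwrite("pics/cap2.png",cv2.resize(q,None,fx=4.5,fy=4.5,interpolation=cv2.INTER_CUBIC))
E
```

```text
yaw 39.84 F [-2.81  6.33  1.46] M [1.285 0.682 0.092] tcp [0.5159 0.238  0.2792] tau6 0.214 j [0.431 0.154 0.344 1.759 0.003 1.306]
time: 10.55
tcp_pos: [0.5162, 0.2364, 0.2781]
ee_rot: [1.332, 2.845, 0.0]
force: [0.1, -0.6, -0.6]
gripper_width: 0.0381
grip_force: 0.0
time: 11.05
tcp_pos: [0.5165, 0.2366, 0.3796]
ee_rot: [1.331, 2.843, 0.004]
force: [-0.4, 0.4, -0.7]
gripper_width: 0.0383
grip_force: 0.0
yaw 39.82 F [-0.41  0.39 -0.67] M [-0.009  0.023 -0.003] tcp [0.5165 0.2366 0.3796] tau6 -0.0 j [ 0.43   0.257  0.673  1.983 -0.     1.305]
[315 189]
```

View pics/cap2.png

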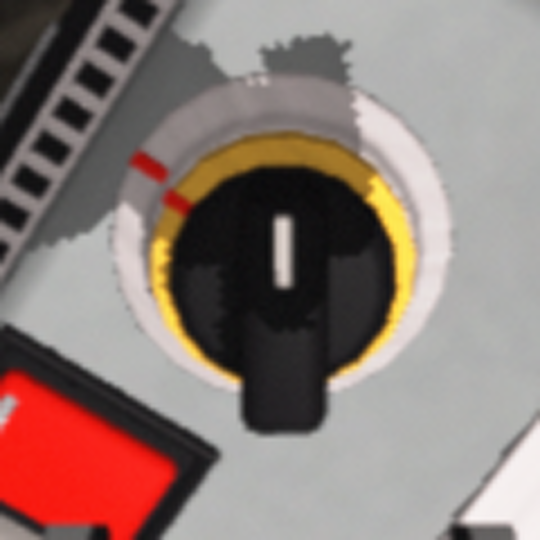

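```bash
python3 - <<'E'
from h import *; from station import monitor
s=monitor.read_state(); print(plan(s,[.418,.350,.38],np.pi/2))
E
```

```text
(array([ 0.6006, -0.0122, -0.0083]), [array([ 1.6000e-03,  1.6000e-03, -1.6727e+00]), array([ 2.0000e-03, -2.0000e-03,  4.3273e+00])])
```

```bash

python3 -m pendant '[{"x":0.6,"y":-0.01,"z":0,"rx":0,"ry":0,"rz":-0.84},{"x":0.6,"y":-0.01,"z":0,"rx":0,"ry":0,"rz":-0.84},{"x":0.6,"y":-0.01,"z":0,"rx":0,"ry":0,"rz":-0.84},{"x":0.6,"y":-0.01,"z":0,"rx":0,"ry":0,"rz":-0.84}]' -1
python3 -m pendant '[{"x":0,"y":0,"z":0.1,"rx":0,"ry":0,"rz":-0.83},{"x":0,"y":0,"z":0.1,"rx":0,"ry":0,"rz":-0.83},{"x":0,"y":0,"z":0.1,"rx":0,"ry":0,"rz":-0.83},{"x":0,"y":0,"z":0.1,"rx":0,"ry":0,"rz":-0.83}]'
python3 - <<'E'
from h import *; from station import monitor,viewer
s=monitor.read_state(); print(plan(s,[.418,.350,.135],np.pi/2),s["tcp_pos"])
c=viewer.camera("wrist"); q=c["pixels"].copy()
A=np.array([.514,.2367,.152])
for h in(.45,.55,.65):
    u=np.array([-np.cos(h),np.sin(h),0]); a=proj(c,[A+.058*u,A+.158*u]).astype(int); cv2.line(q,tuple(map(int,a[0])),tuple(map(int,a[1])),(0,255,0),1); print(h,a.tolist())
cv2.imwrite("pics/h1.png",q)
E
```

```text
time: 11.6
tcp_pos: [0.4168, 0.3511, 0.3765]
ee_rot: [-0.675, -3.067, 0.002]
force: [1.1, 0.3, 0.6]
gripper_width: 0.0002
grip_force: 0.0
time: 12.1
tcp_pos: [0.4187, 0.3492, 0.3519]
ee_rot: [-0.006, -3.141, 0.001]
force: [-0.5, 0.5, 0.6]
gripper_width: 0.0003
grip_force: 0.0
(array([0.002 , 0.0038, 0.8678]), [array([-0.0018, -0.0014, -0.0075]), array([-2.2000e-03,  2.8000e-03,  5.9925e+00])]) [0.41866468 0.34923912 0.3519489 ]
0.45 [[243, 203], [276, 125]]
0.55 [[247, 205], [289, 132]]
0.65 [[252, 208], [301, 140]]
```

View pics/h1.png

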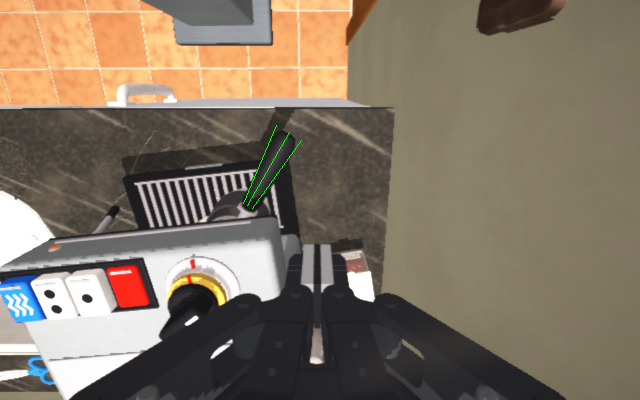

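```bash

python3 -m pendant '[{"x":0,"y":0,"z":0.25,"rx":0,"ry":0,"rz":0},{"x":0,"y":0,"z":0.5,"rx":0,"ry":0,"rz":0},{"x":0,"y":0,"z":0.7,"rx":0,"ry":0,"rz":0},{"x":0,"y":0,"z":0.868,"rx":0,"ry":0,"rz":0},{"x":0,"y":0,"z":0.868,"rx":0,"ry":0,"rz":0}]'
python3 - <<'E'
from h import *; from station import monitor
s=monitor.read_state()
A=np.array([.514,.2367]); 
for h in np.linspace(.55,-.10,6):
    u=np.array([-np.cos(h),np.sin(h)]); n=np.array([np.sin(h),np.cos(h)])
    P=A+.14*u+.028*n; print(round(h,2),P.round(4),totool(s,[*P,.135]).round(3))
E
```

```text
time: 12.78
tcp_pos: [0.4168, 0.3485, 0.1326]
ee_rot: [-0.005, -3.137, 0.006]
force: [-0.8, -0.2, 0.1]
gripper_width: 0.0004
grip_force: 0.0
0.55 [0.4093 0.3337] [ 0.03  -0.059 -0.009]
0.42 [0.3976 0.3194] [ 0.076 -0.117 -0.009]
0.29 [0.3879 0.3036] [ 0.115 -0.18  -0.008]
0.16 [0.3802 0.2866] [ 0.145 -0.248 -0.008]
0.03 [0.3749 0.2689] [ 0.166 -0.319 -0.008]
-0.1 [0.3719 0.2506] [ 0.178 -0.392 -0.007]
```

```bash

python3 -m pendant '[{"x":0.03,"y":-0.059,"z":0,"rx":0,"ry":0,"rz":0},{"x":0.053,"y":-0.088,"z":0,"rx":0,"ry":0,"rz":0},{"x":0.076,"y":-0.117,"z":0,"rx":0,"ry":0,"rz":0},{"x":0.095,"y":-0.148,"z":0,"rx":0,"ry":0,"rz":0},{"x":0.115,"y":-0.18,"z":0,"rx":0,"ry":0,"rz":0}]'
python3 -m pendant '[{"x":0.015,"y":-0.034,"z":0,"rx":0,"ry":0,"rz":0},{"x":0.03,"y":-0.068,"z":0,"rx":0,"ry":0,"rz":0},{"x":0.04,"y":-0.104,"z":0,"rx":0,"ry":0,"rz":0},{"x":0.051,"y":-0.139,"z":0,"rx":0,"ry":0,"rz":0},{"x":0.055,"y":-0.155,"z":0,"rx":0,"ry":0,"rz":0}]'
python3 -m pendant '[{"x":0.003,"y":-0.02,"z":0,"rx":0,"ry":0,"rz":0},{"x":0.006,"y":-0.03,"z":0,"rx":0,"ry":0,"rz":0},{"x":0.006,"y":-0.03,"z":0,"rx":0,"ry":0,"rz":0}]'
```

```text
time: 13.4
tcp_pos: [0.389, 0.3048, 0.1362]
ee_rot: [0.002, 3.141, 0.001]
force: [1.0, 1.4, -0.1]
gripper_width: -0.0001
grip_force: 0.9
time: 14.02
tcp_pos: [0.3753, 0.2659, 0.1358]
ee_rot: [-0.002, -3.142, -0.0]
force: [0.3, 1.1, 0.4]
gripper_width: 0.0003
grip_force: 0.8
time: 14.4
tcp_pos: [0.3738, 0.2587, 0.1357]
ee_rot: [-0.002, -3.141, 0.001]
force: [0.2, -0.8, 0.2]
gripper_width: -0.0002
grip_force: 0.0
```

```bash

for i in 1 2 3 4; do python3 -m pendant '[{"x":0,"y":-0.01,"z":0,"rx":0,"ry":0,"rz":0},{"x":0.001,"y":-0.016,"z":0,"rx":0,"ry":0,"rz":0},{"x":0.001,"y":-0.016,"z":0,"rx":0,"ry":0,"rz":0}]' | egrep 'tcp|force'; done
```

```text
tcp_pos: [0.3737, 0.2549, 0.1357]
force: [-0.2, 1.1, -0.3]
grip_force: 0.5
tcp_pos: [0.3735, 0.2508, 0.1358]
force: [-0.9, 0.8, -0.7]
grip_force: 0.5
tcp_pos: [0.3735, 0.2492, 0.136]
force: [1.7, 15.9, -4.9]
grip_force: 8.0
tcp_pos: [0.3736, 0.2487, 0.1362]
force: [2.3, 38.1, -9.6]
grip_force: 18.5
```

```bash

python3 -m pendant '[{"x":0,"y":0.1,"z":0,"rx":0,"ry":0,"rz":0},{"x":0,"y":0.2,"z":-0.2,"rx":0,"ry":0,"rz":0},{"x":0,"y":0.2,"z":-0.45,"rx":0,"ry":0,"rz":0},{"x":0,"y":0.2,"z":-0.7,"rx":0,"ry":0,"rz":0},{"x":0,"y":0.2,"z":-0.9,"rx":0,"ry":0,"rz":0}]'
python3 -m pendant '[{"x":0,"y":0,"z":-0.15,"rx":0,"ry":0,"rz":0.93},{"x":0,"y":0,"z":-0.15,"rx":0,"ry":0,"rz":0.93},{"x":0,"y":0,"z":-0.15,"rx":0,"ry":0,"rz":0.93}]'
python3 -m pendant '[{"x":0,"y":0,"z":0,"rx":0,"ry":0,"rz":0.93},{"x":0,"y":0,"z":0,"rx":0,"ry":0,"rz":0.93},{"x":0,"y":0,"z":0,"rx":0,"ry":0,"rz":0.93}]'
python3 -m pendant '[{"x":0,"y":0,"z":0,"rx":0,"ry":0,"rz":0.93},{"x":0,"y":0,"z":0,"rx":0,"ry":0,"rz":0.93},{"x":0,"y":0,"z":0,"rx":0,"ry":0,"rz":0.93}]'
python3 - <<'E'
from h import *; from station import monitor,viewer
s=monitor.read_state(); print(s["joints"].round(2),s["tcp_pos"],plan(s,[.452,.15,.40],.1))
E
```

```text
time: 16.52
tcp_pos: [0.3727, 0.2926, 0.3633]
ee_rot: [0.002, 3.14, 0.001]
force: [1.1, 0.2, -0.5]
gripper_width: -0.0004
grip_force: 0.0
time: 16.9
tcp_pos: [0.3732, 0.2928, 0.3986]
ee_rot: [0.766, 3.046, -0.0]
force: [0.2, -0.8, -0.0]
gripper_width: -0.0001
grip_force: 0.0
time: 17.27
tcp_pos: [0.3729, 0.2926, 0.3982]
ee_rot: [1.478, 2.772, -0.001]
force: [0.6, -0.2, 0.7]
gripper_width: 0.0002
grip_force: 0.0
time: 17.65
tcp_pos: [0.3729, 0.2926, 0.3982]
ee_rot: [2.103, 2.334, -0.001]
force: [0.6, -0.4, -1.1]
gripper_width: -0.0
grip_force: 0.0
[ 0.67  0.04  0.47  2.   -0.    2.13] [0.37292992 0.29262037 0.39821626] (array([-0.6002,  0.2554, -0.0068]), [array([-0.0007,  0.0013,  0.0075]), array([-2.1000e-03, -1.1000e-03, -5.9925e+00])])
```

Go to the look pose and check everything before pressing the two-dot key.

```bash

python3 -m pendant '[{"x":-0.6,"y":0.255,"z":0,"rx":0,"ry":0,"rz":0},{"x":-0.6,"y":0.255,"z":0,"rx":0,"ry":0,"rz":0},{"x":-0.6,"y":0.255,"z":0,"rx":0,"ry":0,"rz":0},{"x":-0.6,"y":0.255,"z":0,"rx":0,"ry":0,"rz":0}]'
python3 keys.py; python3 - <<'E'
from h import *; from station import monitor,viewer
s=monitor.read_state(); print(s["joints"].round(2),s["tcp_pos"],plan(s,[.520,.1015,.266],.1))
E
```

```text
time: 18.15
tcp_pos: [0.4534, 0.1486, 0.3979]
ee_rot: [-2.102, -2.335, 0.002]
force: [-0.4, 0.6, 0.5]
gripper_width: 0.0003
grip_force: 0.0
red [379.1 167.5] [([355, 152, 47, 30, 1267], [379.1, 166.3], 'len44@.254: 44.7')]
one [377.8 200.4] [([356, 187, 45, 28, 1133], [377.8, 200.5], 'len44@.254: 44.5')]
two [375.1 230.8] [([355, 218, 44, 26, 930], [376.0, 230.3], 'len44@.254: 45.0')]
blue [374.1 259. ] [([353, 244, 43, 28, 1119], [374.0, 258.0], 'len44@.254: 45.4')]
[ 0.32  0.05  0.47  2.   -0.    1.78] [0.45287584 0.14971025 0.39809899] (array([-0.2201,  0.2469,  0.5283]), [array([-0.0014,  0.0005,  0.0118]), array([-8.0000e-04, -2.2000e-03, -5.9882e+00])])
```

View pics/last.png

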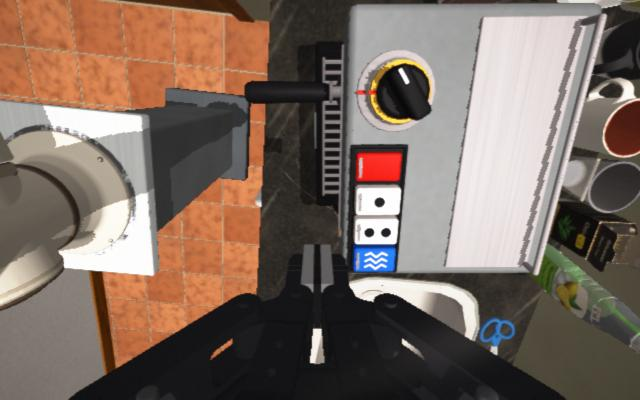

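The handle runs straight out of the front at (285,91), the cap marks line up at (368,92), red is down and blue is up. Now I'll press the two-dot key at (376,230).

```bash

python3 -m pendant '[{"x":-0.22,"y":0.248,"z":0.25,"rx":0,"ry":0,"rz":0},{"x":-0.22,"y":0.248,"z":0.53,"rx":0,"ry":0,"rz":0},{"x":-0.22,"y":0.248,"z":0.53,"rx":0,"ry":0,"rz":0},{"x":-0.22,"y":0.248,"z":0.53,"rx":0,"ry":0,"rz":0},{"x":-0.22,"y":0.248,"z":0.53,"rx":0,"ry":0,"rz":0}]'
python3 -m pendant '[{"x":0,"y":0,"z":0.04,"rx":0,"ry":0,"rz":0},{"x":0,"y":0,"z":0.07,"rx":0,"ry":0,"rz":0},{"x":0,"y":0,"z":0.09,"rx":0,"ry":0,"rz":0},{"x":0,"y":0,"z":0.105,"rx":0,"ry":0,"rz":0},{"x":0,"y":0,"z":0.105,"rx":0,"ry":0,"rz":0}]'
```

```text
time: 18.82
tcp_pos: [0.52, 0.1037, 0.2678]
ee_rot: [2.095, 2.339, 0.002]
force: [-0.7, -1.0, 0.5]
gripper_width: 0.0001
grip_force: 0.0
time: 19.45
tcp_pos: [0.5206, 0.1033, 0.2426]
ee_rot: [2.095, 2.337, 0.007]
force: [-3.1, 1.1, 20.7]
gripper_width: 0.0001
grip_force: 9.8
```

```bash

python3 -m pendant '[{"x":0,"y":0,"z":-0.2,"rx":0,"ry":0,"rz":0},{"x":0.22,"y":-0.248,"z":-0.45,"rx":0,"ry":0,"rz":0},{"x":0.22,"y":-0.248,"z":-0.63,"rx":0,"ry":0,"rz":0},{"x":0.22,"y":-0.248,"z":-0.63,"rx":0,"ry":0,"rz":0},{"x":0.22,"y":-0.248,"z":-0.63,"rx":0,"ry":0,"rz":0}]'
python3 keys.py
```

```text
time: 20.08
tcp_pos: [0.4529, 0.1511, 0.3974]
ee_rot: [2.096, 2.339, 0.002]
force: [-0.6, 0.6, -0.3]
gripper_width: 0.0002
grip_force: 0.0
red [378.9 170.6] [([356, 155, 48, 32, 1391], [380.3, 170.6], 'len44@.254: 45.8')]
one [377.5 203.3] [([353, 190, 48, 53, 2007], [376.1, 215.1], 'len44@.254: 48.2')]
two [374.7 233.7] [([353, 190, 48, 53, 2007], [376.1, 215.1], 'len44@.254: 48.2')]
blue [373.6 261.7] [([353, 246, 43, 29, 1189], [373.4, 260.0], 'len44@.254: 45.5')]
```

```bash
python3 - <<'E'
import cv2,numpy as np
p=cv2.imread("pics/last.png"); m=p.min(2)
for v in range(188,248,3):
    x=np.where(m[v,345:415]>165)[0]; print(v,(x.min()+345,x.max()+345,len(x)) if len(x) else None, end="; ")
E
```

```text
188 (np.int64(405), np.int64(414), 10); 191 (np.int64(358), np.int64(414), 52); 194 (np.int64(356), np.int64(414), 55); 197 (np.int64(356), np.int64(414), 56); 200 (np.int64(356), np.int64(414), 53); 203 (np.int64(356), np.int64(414), 46); 206 (np.int64(356), np.int64(414), 46); 209 (np.int64(356), np.int64(414), 50); 212 (np.int64(356), np.int64(414), 55); 215 (np.int64(356), np.int64(414), 55); 218 (np.int64(356), np.int64(414), 52); 221 (np.int64(354), np.int64(414), 55); 224 (np.int64(354), np.int64(414), 55); 227 (np.int64(354), np.int64(414), 50); 230 (np.int64(354), np.int64(414), 38); 233 (np.int64(354), np.int64(414), 37); 236 (np.int64(354), np.int64(414), 55); 239 (np.int64(353), np.int64(414), 55); 242 (np.int64(355), np.int64(414), 53); 245 (np.int64(400), np.int64(414), 15);
```

```bash
python3 -c "
from station import hand_in; print(hand_in())"
```

```text
the job is handed in; nothing more can be done
None
```

The job is handed in at about 20 s of the 67 s: stop key pressed, cap home with an estimated 9–12° of slip, handle square against its stop, and the two-dot key pressed to the bottom with the stop key popped up; that last key state was checked by pixel measurements only, because my picture allowance was used up, and I didn't check the mug and the other things again at the end.

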